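# Pin the sliding fence of a tile-laying jig

### The arm

A 6-joint arm with a two-finger parallel gripper is mounted at the origin on the work surface. World frame = base frame: x ahead of the robot, y to its left, z up, the work surface at z = 0. Lengths are in m, angles in rad, forces in N, time in s.
With the tool pointing down it reaches from about 0.275 to 0.75 m from the base axis. Payload 10.2 kg.
Tool frame: the origin (TCP) lies on the centre line of the jaws, within the pads' length; the fingertips stand 8 mm ahead of it and the grasp point (between the pads) lies 11 mm behind it; z points along the fingers, y is the line along which they close (so a half turn about z gives the same grasp; the last joint's range is limited). The gripper opens to 85 mm and grips with 20 to 120 N. Pads are 22 mm wide; open, the fingers measure 114 mm over their backs; the gripper's body (76 mm by 85 mm) begins 54 mm behind the grasp point. The pads swing forward as they close: fully open they stand 13 mm farther back than shut.
Start: joints at [1.079, 0.313, 1.498, -0, 1.331, -0.223], TCP at [0.139, 0.506, 0.202] pointing down, gripper open.
Joint ranges: [-2.94, 2.94], [-0.97, 2.17], [0.19, 2.56], [-1.23, 4.37], [0.02, 3.11], [-2.88, 2.88]. Speed limits (rad/s): [2.39, 2.39, 3.01, 3.14, 3.14, 3.14].

### API

Orientations are given as a unit quaternion [x, y, z, w].
In Python, from station import get_state, read_camera, camera_info, hand_in gives the robot as it stands.
- The arm moves only by the tool jog_arm, never from a script. Its argument "rows" is a list of rows, each a list of 7 numbers: the opening, from -1 (shut) to 1 (fully open), then the shift along the tool's x, y, z in mm, then the turn, a rotation vector about the tool's x, y, z in degrees. A call has 1 to 20 rows; each row shifts and turns the commanded pose from where the row before left it, along the tool's axes as they then stand; what a row does not reach is not made up. A row lasts 1/10 s, in which the tool goes at most 50 mm and 8.59 degrees, less where a joint would pass 70% of its speed; a pose out of reach is approached as far as the arm can. A call is refused whole if a number of a shift passes 50 or a number of a turn 8.59, either way. A call with a gripper value outside its range is refused whole. The fingers move at their own pace and stop on an object; "newtons" is the grip in N (left out, the last holds). Time passes only in rows, so rows that do not move let the fingers close. It gives the time, the measured TCP pose, the force, the opening and the grip force at its end, in the units of the state.
- get_state(): the state, without advancing time (a new reading comes with each control period).
- read_camera(name): name is "scene" or "top"; returns the picture (420x560x3 uint8, blue, green, red); there is no depth.
- camera_info(name): a dict with "K" (3x3 intrinsics, pixels), "rvec" (rotation vector, rad) and "tvec" (3), from world to camera coordinates, as OpenCV has them. Camera axes: x right, y down, z forward; pixel columns grow to the right and rows downward; lengths in m; the calibration is good to about 2 mm. A picture is of the moment at which its call begins. camera_info takes no time and is no camera call.
- hand_in(): hands the job in; it is judged then, once.
The state is a dict: "clock": time; "q": joint angles; "qvel": joint speeds; "joint_torque": joint torques, N m; "tcp_pos": TCP position; "orientation": TCP orientation; "force": force on the tool from outside, world axes, zero at the start; "wrist_torque": the same for the moment, N m; "width": finger opening in m; "grip_force": force on a finger pad.
Only numpy, scipy, OpenCV 4.12 (cv2) and the standard library are available. Lean on these libraries where they do the work, as an engineer would, in place of code of your own. Each camera call takes 0.05 s, during which the arm holds its last target. There are 200 camera calls.

### The job

Take the steel locating pin out of its wooden rack block and put it through the hole in the sliding aluminium fence of the tile-laying jig. Keeping the pin tip lightly pressed on the rail below, push the fence along with it, away from its parked end and towards the laid tiles, until you feel the tip drop into the index hole hidden in the rail under the fence plate. Without ever pressing hard, push the pin home until its head sits flush on the fence, let go of it, and leave the other things on the bench where they are.

Things in the scene. Friction and masses are not known exactly. Their poses are not given: they have to be found in the camera images.
- jig: Tile-laying jig fixed to the bench: a red-brown tray 250 x 320 x 12 mm (x, y, z of its frame), origin at the centre of its underside, turned by some yaw. A dark steel channel with the rail runs along its robot-side (-x) edge; three white stone pencil tiles lie at its +y side. Nothing on it but the pin stands higher than 57 mm above the bench.
- channel (a point): The channel's -y end, at rail-top height, 43 mm above the bench; jig axes. The flat steel rail in it (37 mm wide) does not move. It has one index hole of 14 mm bore on the line the fence's hole travels, always hidden under the fence plate. Its place is set anew each time: fence hole and index hole line up at some fence joint value from 0.029 to 0.066.
- fence (a joint): How far the fence has slid along the jig's +y axis (m): 0 = parked end, 0.075 = end stop. It starts between 0 and 0.012, resists with about 3 N of friction and stays where it is left.
- fence_hole (a point): Centre of the hole's mouth on the upper face of the fence's aluminium plate, 54 mm above the bench; moves with the fence; jig axes. Bore 14 mm. Plate 58 x 150 mm (x, y), 10 mm thick, underside 1 mm above the rail; the hole is 60 mm from its -y end; a 22 mm wide arm crosses the tray from its +y end. Screw heads stand 3 mm above the plate.
- pin: Steel locating pin, about 120 g, upright in the rack. Origin at the tip, z axis up to the head. Over 50 N on the jig would mar it. Shank 12 mm diameter, 38 mm long, its last 3 mm coned to 7 mm at the tip; round head 20 mm diameter, 38 to 72 mm from the tip, shoulder on the rack. On the bare rail the tip is 11 mm below the fence plate's upper face; fully home 38 mm.
- rack: Fixed wooden block 70 x 70 x 46 mm with one central upright hole of 15 mm bore, 42 mm deep, in which the pin stands; origin at the centre of its underside. It stands left or right of the jig.
- glue_jar: Grey plastic jar with white lid, 64 mm diameter, 85 mm tall, origin at the centre of its underside; on the other side of the jig from the rack. Leave alone.
- trowel: Spatula-like trowel with a wooden handle lying on the bench, far right. Leave alone.
- tile_stack: Stack of white stone tiles, 100 x 82 x 30 mm, far left on the bench. Leave alone.
Not all that is in view belongs to the job. Of the things that look like the rack, the smallest one is meant.

How it is judged:
On the way, in this order (a step that is already met when the one before it is completed fails the run):
1. the pin is lifted out of the rack block (z of pin in the frame of rack above 0.06 m), for 0.1 s.
2. the pin's tip is in the fence's hole (horizontal distance between pin and fence_hole below 0.004 m and z of pin in the frame of fence_hole below -0.006 m and angle between pin's own z axis and vertical below 0.15 rad), for 0.1 s.
3. the pin has dropped into the index hole under the fence (horizontal distance between pin and fence_hole below 0.004 m and z of pin in the frame of fence_hole below -0.022 m and value of joint fence above 0.02 m), for 0.1 s.
At the end, for the whole second after the job is handed in: The pin stands upright (within 4.5 degrees) and at rest through the fence's hole (axis within 4 mm) and in the index hole beneath, its tip at least 35.5 mm below the fence's upper face (head within 2.5 mm of flush), the fence at rest and the pin let go (horizontal distance between pin and fence_hole below 0.004 m and z of pin in the frame of fence_hole below -0.0355 m and angle between pin's own z axis and vertical below 0.08 rad and linear speed of pin below 0.02 m/s and velocity of joint fence between -0.01 and 0.01 m/s and contact force between the fingers and pin below 0.5 N); the robot touches nothing.
It fails at once if the pin pressed against the jig with more than 50 N (contact force between pin and jig above 50 N).
It fails at once if a jar is moved more than 20 mm (distance of glue_jar from where it was at the start of the episode above 0.02 m).
It fails at once if a trowel is moved more than 20 mm (distance of trowel from where it was at the start of the episode above 0.02 m).
It fails at once if the tile stack is moved more than 20 mm (distance of tile_stack from where it was at the start of the episode above 0.02 m).
It also fails if it takes over 72 s, if anything falls off the work surface, if the arm or the gripper's body presses on something with over 40 N, if the wrist force passes 120 N, or if a joint passes its speed limit or range.

## Working session

There is one attempt and no reset: what is moved stays moved. The work goes in short steps, Python scripts to look and compute and a tool call to move; the robot and the scene stay as the last step left them, time stands still between calls to the robot, and variables do not carry over. Pictures are saved under pics/ and viewed, at most 10 in all, crops included, and the job is handed in when it is done.

Besides the shell and the picture viewer there is one more tool, called after "Request:" as name([rows], argument=value, ...), one row to a line, values as JSON. jog_arm: Moves the arm, as the interface text tells. Its arguments: {"type":"object","properties":{"rows":{"type":"array"},"newtons":{"type":"number"}},"required":["rows"]}

```bash
mkdir -p pics; ls
cat > h.py <<'E'
import numpy as np, cv2
from station import *
def cam(n):
    c=camera_info(n);K=np.array(c["K"],float);R=cv2.Rodrigues(np.array(c["rvec"],float))[0];t=np.array(c["tvec"],float).ravel();return K,R,t
def ray(n,u,v):
    K,R,t=cam(n);d=R.T@np.linalg.inv(K)@np.array([u,v,1.]);return -R.T@t,d
def onz(n,u,v,z):
    o,d=ray(n,u,v);return o+d*(z-o[2])/d[2]
def proj(n,p):
    K,R,t=cam(n);q=K@(R@np.array(p,float)+t);return q[:2]/q[2]
def tri(u1,u2):
    o,d=ray("top",*u1);p,e=ray("scene",*u2)
    s=np.linalg.lstsq(np.c_[d,-e],p-o,rcond=None)[0];a=o+d*s[0];b=p+e*s[1];return (a+b)/2,np.linalg.norm(a-b)
E
python3 - <<'E'
from h import *
for n in("top","scene"):
    im=read_camera(n);cv2.imwrite(f"pics/{n}0.png",im);K,R,t=cam(n);print(n,-R.T@t,K[0,0])
s=get_state();print(s)
E
```

```text
pics
top [0.34978332 0.01156551 1.22560852] 450.65431416231917
scene [1.36411322 0.75561821 0.91426866] 483.43268196004914
{'clock': 0.1, 'q': array([ 1.07861294e+00,  3.13401379e-01,  1.49835871e+00, -1.55958871e-05,
        1.33101186e+00, -2.23417548e-01]), 'qvel': array([-0.00011627, -0.00119174, -0.00202144, -0.00058215,  0.00073277,
        0.00041638]), 'joint_torque': array([ 1.95859669e-03, -4.12904048e+01, -2.60139048e+01, -2.10506068e-04,
        3.11216267e-03,  4.99083194e-05]), 'tcp_pos': array([0.13930531, 0.50590473, 0.20158948]), 'orientation': array([ 1.33976958e-01,  9.90984272e-01, -5.54957660e-04, -1.99409385e-04]), 'force': array([-4.55262167e-01, -2.40494855e-01,  3.25214915e-05]), 'wrist_torque': array([ 0.02540504, -0.03348142,  0.0455918 ]), 'grip_force': 0.0, 'width': 0.08524558945911978}
```

View pics/top0.png

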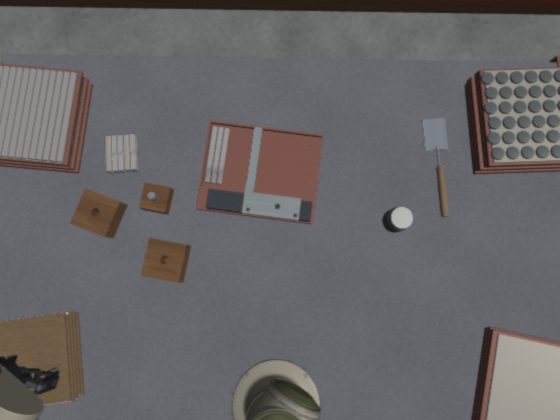

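View pics/scene0.png

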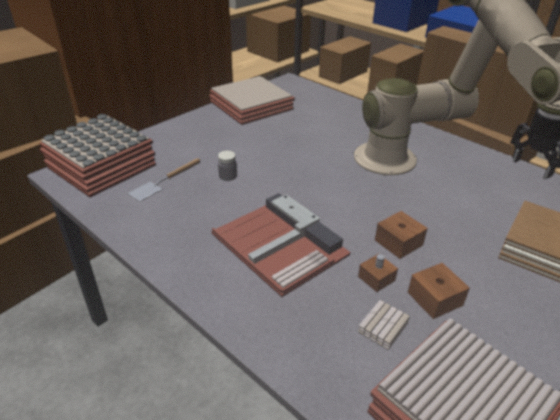

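Three blocks look like the rack in the top view: A at (98,213), B at (156,198) and C at (165,260). B is clearly the smallest and is the only one holding a pin. I'll confirm that in an enlarged crop, together with the fence hole at about (277,206).

Run:
```python
from h import *
a=cv2.imread("pics/top0.png");b=cv2.imread("pics/scene0.png")
r=lambda i,f:cv2.resize(i,None,fx=f,fy=f,interpolation=cv2.INTER_CUBIC)
x=r(a[175:230,130:330],4)
y=r(b[185:265,255:355],4); z=r(b[240:320,355:455],4)
cv2.imwrite("pics/crop1.png",np.vstack([x,np.hstack([y,z])])) # 220+320
```

```text
(no output)
```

View pics/crop1.png

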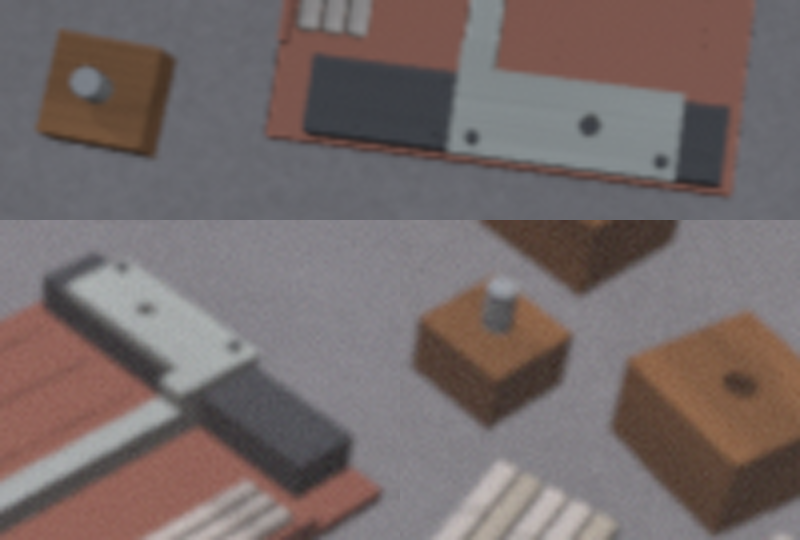

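The crop confirms B, at about (156,198), as the smallest block and the one holding the pin, with the pin head at about (151.5,195.5). The plate shows its hole at about (277.5,206) and two screws at (248,209) and (295,215). Next I'll measure these precisely.

```bash
cat > m.py <<'E'
from h import *
def blob(im,c,r,dark,thr):
    u,v=c;g=cv2.cvtColor(im,cv2.COLOR_BGR2GRAY).astype(float)[v-r:v+r+1,u-r:u+r+1]
    w=np.clip((thr-g) if dark else (g-thr),0,None);yy,xx=np.mgrid[v-r:v+r+1,u-r:u+r+1]
    return np.array([(w*xx).sum(),(w*yy).sum()])/w.sum()
E
python3 - <<'E'
from m import *
np.set_printoptions(precision=4,suppress=True)
a=cv2.imread("pics/top0.png");b=cv2.imread("pics/scene0.png")
g=cv2.cvtColor(a,cv2.COLOR_BGR2GRAY);gs=cv2.cvtColor(b,cv2.COLOR_BGR2GRAY)
print(g[200:213,271:285]);print(g[188:204,144:162])
hT=blob(a,(277,206),4,True,105);print("hole px",hT,onz("top",*hT,.054))
hS=blob(b,(291,207),4,True,130);print(gs[203:212,286:298]);print("hole scene",hS,onz("scene",*hS,.054),tri(hT,hS))
# plate mask
hsv=cv2.cvtColor(a,cv2.COLOR_BGR2HSV);print(hsv[198,255],hsv[206,265],a[206,265],a[240,265])
m=((g>112)&(a[...,0].astype(int)>=a[...,2])).astype(np.uint8);m[:,:235]=0;m[:,310:]=0;m[:193]=0;m[:,:][225:]=0
m=cv2.morphologyEx(m,cv2.MORPH_CLOSE,np.ones((5,5)))
cs=cv2.findContours(m,0,1)[0];c=max(cs,key=cv2.contourArea);r=cv2.minAreaRect(c);bx=cv2.boxPoints(r)
P=np.array([onz("top",*p,.054) for p in bx]);print(bx,P[:,:2],np.linalg.norm(np.diff(P,axis=0),axis=1))
E
```

```text
[[134 134 135 135 134 135 135 135 135 136 135 137 136 137]
 [133 134 135 134 135 134 135 135 135 136 137 137 137 138]
 [134 134 134 133 133 132 131 132 135 135 135 136 136 136]
 [136 136 136 135 131 120 109 113 126 133 134 134 134 135]
 [137 136 136 131 113  87  76  80 109 132 136 137 137 136]
 [135 135 134 119  86  68  65  67  90 121 135 137 138 137]
 [135 136 133 114  76  65  64  66  82 114 133 136 136 137]
 [135 136 135 121  89  69  66  71  95 123 135 136 136 137]
 [134 134 134 129 110  85  82  96 115 131 135 136 137 136]
 [134 134 134 134 129 122 121 126 130 134 135 135 135 135]
 [134 134 134 134 134 133 133 134 134 135 135 135 136 135]
 [134 134 134 134 134 135 134 133 134 134 135 135 135 135]
 [136 134 135 134 135 135 135 135 136 135 135 135 135 135]]
[[ 79  78  78  77  77  78  77  78  77  77  78  79  80  81  80  80  80  80]
 [ 79  79  79  80  79  78  78  79  76  77  77  77  78  78  79  79  80  81]
 [ 76  76  77  78  79  78  81  82  80  79  80  78  79  78  78  79  79  79]
 [ 77  76  77  77  78  79  86  94  85  78  78  77  79  78  79  80  79  80]
 [ 78  77  77  80  90 106 116 11
[... 1042 characters left out ...]
1 149 150 161 163 167 169 172]
 [173 167 161 144 125 120 126 145 159 167 170 170]
 [168 169 158 134 115 103 120 136 153 167 169 165]
 [172 169 163 149 138 131 139 149 158 168 168 167]
 [171 167 166 165 162 160 160 160 169 169 168 167]
 [166 171 165 169 169 169 168 170 173 168 168 170]
 [160 165 167 167 170 170 168 168 168 172 170 169]]
hole scene [290.9155 206.7324] [0.5119 0.0027 0.054 ] (array([0.5115, 0.0038, 0.0541]), np.float64(0.002261533442099668))
[ 97  17 138] [ 98  15 138] [138 136 130] [110 104 103]
[[241.7077 212.3385]
 [244.3231 191.4154]
 [300.5692 198.4462]
 [297.9539 219.3692]] [[ 0.4925  0.0967]
 [ 0.5482  0.0911]
 [ 0.5314 -0.0572]
 [ 0.476  -0.0507]] [0.0559 0.1493 0.0558]
```

Run:
```python
from m import *
np.set_printoptions(precision=4,suppress=True)
a=cv2.imread("pics/top0.png");b=cv2.imread("pics/scene0.png")
pT=blob(a,(151,195),6,False,95);P=onz("top",*pT,.08);print(pT,P,"scene pred",proj("scene",P))
gs=cv2.cvtColor(b,cv2.COLOR_BGR2GRAY);print(gs[250:272,372:390])
# tray & rack
h=cv2.cvtColor(a,cv2.COLOR_BGR2HSV)
m=(((h[...,0]<12)|(h[...,0]>170))&(h[...,1]>70)).astype(np.uint8)
for x0,x1,y0,y1,z in((190,335,110,230,.012),(135,180,178,218,.046)):
    k=np.zeros_like(m);k[y0:y1,x0:x1]=m[y0:y1,x0:x1];k=cv2.morphologyEx(k,cv2.MORPH_OPEN,np.ones((3,3)))
    c=np.vstack(cv2.findContours(k,0,1)[0]);r=cv2.minAreaRect(c);bx=cv2.boxPoints(r)
    Q=np.array([onz("top",*p,z) for p in bx]);d=np.diff(Q,axis=0);print(Q.mean(0),np.linalg.norm(d,axis=1),np.degrees(np.arctan2(d[:,1],d[:,0])))
from scipy.spatial.transform import Rotation as R
s=get_state();M=R.from_quat(s["orientation"]).as_matrix();print(M)
d=P-s["tcp_pos"];print("d world",d,"d tool",M.T@d)
```

```text
[150.9259 194.8547] [0.5315 0.3293 0.08  ] scene pred [380.7145 256.6174]
[[130 135 130 130 131 129 131 133 130 131 134 133 132 127 116 112  98  80]
 [135 131 135 131 130 130 130 133 132 131 132 129 131 125 131 125 115  99]
 [131 128 130 130 132 132 129 135 130 132 128 128 129 132 128 130 128 119]
 [130 131 130 132 128 128 131 136 137 132 130 128 129 130 127 128 130 125]
 [129 131 127 123 125 129 138 142 146 143 139 136 131 130 131 132 134 131]
 [129 123 120 118 123 133 151 156 150 154 150 142 140 137 131 133 133 134]
 [120 118 114 113 121 143 153 158 160 158 156 147 141 135 135 135 133 131]
 [110 104 106 101 115 129 145 153 154 155 149 141 139 129 131 135 130 133]
 [100  95  97 100 103 115 129 138 140 142 136 127 119 125 127 128 130 127]
 [ 98  98  98 101 102 102 105 112 117 118 110 102 107 114 123 125 123 133]
 [ 98  95 101  98 102  96  86  88  89  89  87  87  98 109 113 119 125 130]
 [102  95  98  98 100  98  96  91  86  82  76  85  96 108 111 111 120 121]
 [ 99 101  97  98 103  96  92  87  87  82  81  85 100 111 108 110 113 115]
 [101  99 101 102  95  93  90  89  88  81  83  90 1
[... 255 characters left out ...]
103 100  99 100  96  89  88  79  83  85  93  99 101 103 105 107 108]
 [ 97  99  98 102 102  95  95  96  94  88  93  99 101  98 106 103 108 109]
 [102 100 102 103  98  99 102  99 100 103  93  99  98 104 101 104 104 106]
 [103 101 102  99 101 105  98 100  96 100  97  98  97  98 103 102 100 100]
 [104 103 104  97  98  97 102  99  97  99 100  94  97 100 101  94  98  98]]
[0.6134 0.0534 0.012 ] [0.2504 0.3244 0.2494] [ -4.9425 -96.5567 173.0128]Traceback (most recent call last):
  File "<stdin>", line 11, in <module>
    return _nx.concatenate(arrs, 0, dtype=dtype, casting=casting)
           ~~~~~~~~~~~~~~~^^^^^^^^^^^^^^^^^^^^^^^^^^^^^^^^^^^^^^^
ValueError: need at least one array to concatenate
```

Everything agrees with the given sizes:
- **Plate:** 149 x 56 mm.
- **Tray:** 250 x 324 mm, with jig yaw about -6.5°.
- **Fence hole:** at (0.511, 0.0045).
- **Pin:** at (0.5315, 0.329), and the scene view agrees within 1 px.

Now I'll move above the pin.

Request:
jog_arm([
  [1, 0, 0, 0, 0, 0, -4.5],
  [1, 0, 0, 0, 0, 0, -4.5],
  [1, -34, -11, 0, 0, 0, 0],
  [1, -34, -11, 0, 0, 0, 0],
  [1, -34, -11, 0, 0, 0, 0],
  [1, -34, -11, 0, 0, 0, 0],
  [1, -34, -11, 0, 0, 0, 0],
  [1, -34, -11, 0, 0, 0, 0],
  [1, -34, -11, 0, 0, 0, 0],
  [1, -34, -11, 0, 0, 0, 0],
  [1, -34, -11, 0, 0, 0, 0],
  [1, -34, -11, 0, 0, 0, 0],
  [1, -34, -11, 0, 0, 0, 0],
  [1, -34, -11, 0, 0, 0, 0],
  [1, 0, 0, 0, 0, 0, 0],
  [1, 0, 0, 0, 0, 0, 0],
], newtons=60)

```text
clock: 1.7
tcp_pos: [0.5301, 0.3292, 0.2013]
orientation: [0.056, 0.998, -0.0, -0.001]
force: [-0.4, -0.5, 1.3]
width: 0.0853
grip_force: 0.0
```

```bash
cat > d.py <<'E'
import sys
from m import *
from scipy.spatial.transform import Rotation as R
np.set_printoptions(precision=4,suppress=True)
def dt(P):
    s=get_state();M=R.from_quat(s["orientation"]).as_matrix();print("t",s["clock"],"tcp",s["tcp_pos"],"yang",np.degrees(np.arctan2(M[1,1],M[0,1])),"tilt",M[:2,2],"F",s["force"],"w",s["width"],"d tool mm",1e3*M.T@(np.array(P)-s["tcp_pos"]))
if __name__=="__main__": dt([float(x) for x in sys.argv[1:4]])
E
python3 d.py .5315 .3293 .06
```

```text
t 1.7 tcp [0.5301 0.3292 0.2013] yang 83.54585167340599 tilt [-0.0015 -0.0003] F [-0.4176 -0.4889  1.3245] w 0.08526917101876526 d tool mm [ -1.5299   0.3531 141.3357]
```

Request:
jog_arm([
  [1, -1.5, 0.4, 30, 0, 0, 0],
  [1, 0, 0, 30, 0, 0, 0],
  [1, 0, 0, 30, 0, 0, 0],
  [1, 0, 0, 30, 0, 0, 0],
  [1, 0, 0, 20, 0, 0, 0],
  [1, 0, 0, 0, 0, 0, 0],
  [1, 0, 0, 0, 0, 0, 0],
  [-0.3, 0, 0, 0, 0, 0, 0],
  [-0.3, 0, 0, 0, 0, 0, 0],
  [-0.3, 0, 0, 0, 0, 0, 0],
  [-0.3, 0, 0, 0, 0, 0, 0],
])

```text
clock: 2.8
tcp_pos: [0.5318, 0.3298, 0.0625]
orientation: [0.056, 0.998, 0.0, 0.0]
force: [0.3, -0.5, -0.5]
width: 0.0308
grip_force: 0.0
```

```bash
python3 d.py .5315 .3293 .06
```

```text
t 2.8 tcp [0.5318 0.3298 0.0625] yang 83.59813637410674 tilt [0.0005 0.0002] F [ 0.2679 -0.4766 -0.467 ] w 0.030752820445431806 d tool mm [ 0.2828 -0.51    2.5094]
```

Request:
jog_arm([
  [-0.3, 0, 0, 1.5, 0, 0, 0],
  [-1, 0, 0, 0, 0, 0, 0],
  [-1, 0, 0, 0, 0, 0, 0],
  [-1, 0, 0, 0, 0, 0, 0],
  [-1, 0, 0, 0, 0, 0, 0],
  [-1, 0, 0, 0, 0, 0, 0],
], newtons=60)

```text
clock: 3.4
tcp_pos: [0.5317, 0.3297, 0.0606]
orientation: [0.056, 0.998, 0.0, 0.0]
force: [0.4, 0.1, 1.0]
width: 0.0003
grip_force: 0.0
```

```bash
python3 d.py .5315 .3293 .06
```

```text
t 3.4 tcp [0.5317 0.3297 0.0606] yang 83.59778563940378 tilt [0. 0.] F [0.3761 0.1153 1.0414] w 0.00033984366416679425 d tool mm [ 0.1846 -0.4565  0.6108]
```

The jaws closed completely on nothing, so I'll look at what happened.

Run:
```python
from h import *
a=read_camera("top");b=read_camera("scene");cv2.imwrite("pics/top1.png",a);cv2.imwrite("pics/scene1.png",b)
r=lambda i,f:cv2.resize(i,None,fx=f,fy=f,interpolation=cv2.INTER_CUBIC)
cv2.imwrite("pics/crop2.png",np.hstack([r(a[140:240,100:200],4),r(b[200:300,330:430],4)]))
```

```text
(no output)
```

View pics/crop2.png

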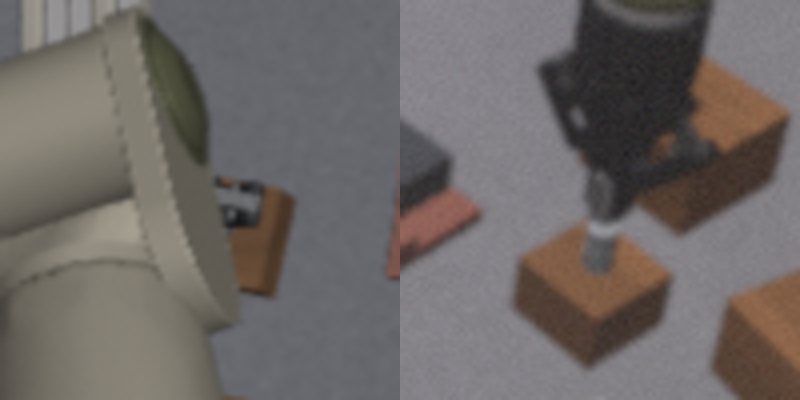

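The pin still stands untouched in block B, with its head at scene (380,257). The shut fingers show above or behind it, near scene (381,252). I'll compare this with where the reported TCP should project.

Run:
```python
from m import *
np.set_printoptions(precision=4,suppress=True)
s=get_state();p=s["tcp_pos"];print(p,s["q"])
for dz in(-.008,0,.011,.065,.14): print(dz,[proj(n,p+[0,0,dz]) for n in("top","scene")])
a=cv2.imread("pics/top0.png");pT=blob(a,(151,195),6,False,95)
print(tri(pT,(380.5,256.3)), tri(pT,(380.5,255)),tri(pT,(380.5,258)))
b=cv2.imread("pics/scene1.png");r=cv2.resize(b[170:290,320:440],None,fx=5,fy=5,interpolation=cv2.INTER_CUBIC)
for dz,c in((-.008,(0,0,255)),(0,(0,255,0)),(.065,(255,0,0))):
    for dy in(-.0425,0,.0425):
        u=(proj("scene",p+[dy*.11,dy*.99,dz])-[320,170])*5;cv2.circle(r,(int(u[0]),int(u[1])),4,c,1)
r=cv2.convertScaleAbs(r,alpha=1.8);cv2.imwrite("pics/crop3.png",r)
```

```text
[0.5317 0.3297 0.0606] [ 0.3681  0.6632  1.3402 -0.      1.1382 -1.091 ]
-0.008 [array([153.5743, 196.4481]), array([379.3126, 264.5653])]
0 [array([152.7682, 195.9683]), array([379.7451, 262.3001])]
0.011 [array([151.6418, 195.2979]), array([380.3453, 259.1561])]
0.065 [array([145.7932, 191.8167]), array([383.3891, 243.2134])]
0.14 [array([136.672 , 186.3876]), array([387.9042, 219.564 ])]
(array([0.5315, 0.3289, 0.0808]), np.float64(0.0005328828206450225)) (array([0.531 , 0.3279, 0.0843]), np.float64(0.0005281924520215839)) (array([0.5323, 0.3301, 0.0762]), np.float64(0.0005390311686681383))
```

View pics/crop3.png

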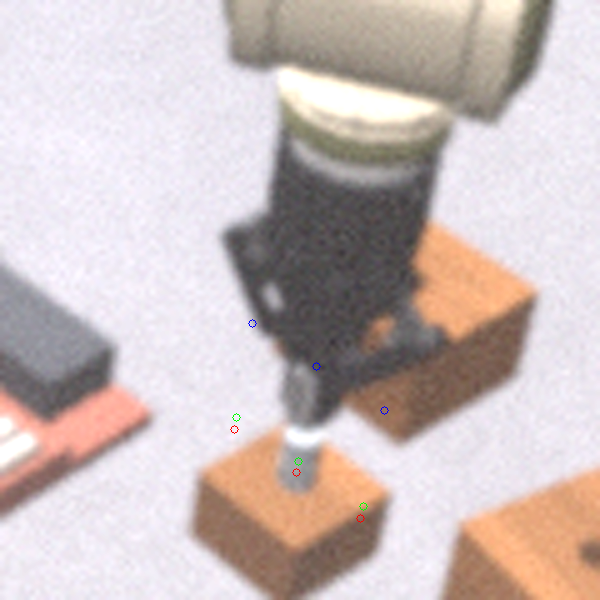

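Run:
```python
from m import *
np.set_printoptions(precision=4,suppress=True)
b=cv2.imread("pics/scene0.png");a=cv2.imread("pics/top0.png")
p=np.array([.1393,.5059,.2016]);y=np.array([.266,.964,0])
def mk(im,n,x0,y0,w,h,f):
    r=cv2.convertScaleAbs(cv2.resize(im[y0:y0+h,x0:x0+w],None,fx=f,fy=f,interpolation=cv2.INTER_CUBIC),alpha=1.8)
    for dz,c in((.005,(0,0,255)),(.065,(255,0,0))):
        for dy in(-.0425,0,.0425):
            u=(proj(n,p+y*dy+[0,0,dz])-[x0,y0])*f;cv2.circle(r,(int(u[0]),int(u[1])),4,c,1);print(n,dz,dy,proj(n,p+y*dy+[0,0,dz]))
    return r
cv2.imwrite("pics/crop4.png",np.hstack([mk(b,"scene",480,100,80,100,5),mk(a,"top",0,335,80,85,5)[:,:].copy() if 0 else cv2.copyMakeBorder(mk(a,"top",0,335,80,85,5),0,75,0,0,0)]))
```

```text
scene 0.005 -0.0425 [512.9489 173.6176]
scene 0.005 0 [526.2935 181.2483]
scene 0.005 0.0425 [540.2406 189.2236]
scene 0.065 -0.0425 [519.8949 154.594 ]
scene 0.065 0 [533.7864 162.0148]
scene 0.065 0.0425 [548.3238 169.7808]
top 0.005 -0.0425 [ 63.1302 368.2956]
top 0.005 0 [ 44.6672 362.6399]
top 0.005 0.0425 [ 26.2607 357.0015]
top 0.065 -0.0425 [ 49.5175 374.7978]
top 0.065 0 [ 29.8839 368.7661]
top 0.065 0.0425 [ 10.3141 362.754 ]
```

View pics/crop4.png

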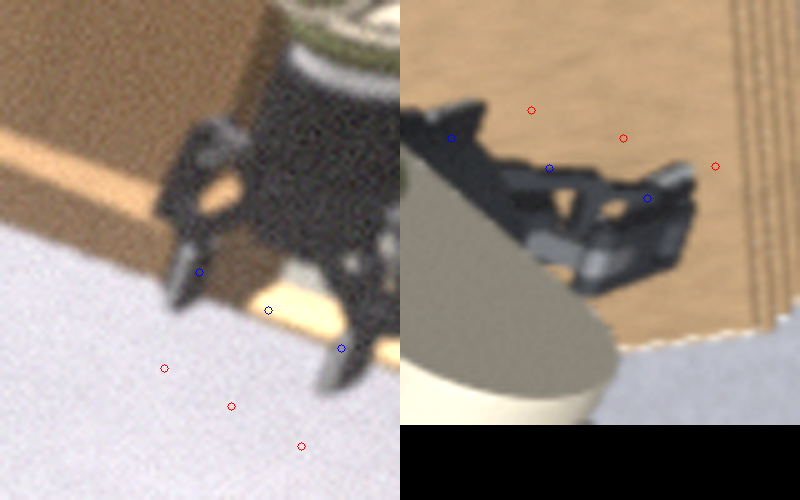

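At the start pose, the open fingertips show about 35 mm higher up the tool axis than the stated geometry predicts. Here the fingers shut above the 80 mm high head, so the real fingertip height differs from the reported one. I'll measure it by gently touching the pin's head with the shut fingers.

Request:
jog_arm([
  [-1, 0, 0, 1, 0, 0, 0],
  [-1, 0, 0, 1, 0, 0, 0],
  [-1, 0, 0, 1, 0, 0, 0],
  [-1, 0, 0, 0, 0, 0, 0],
])

```text
clock: 3.9
tcp_pos: [0.5316, 0.3297, 0.0574]
orientation: [0.056, 0.998, -0.0, -0.0]
force: [-0.1, -0.2, 0.1]
width: 0.0001
grip_force: 0.0
```

Request:
jog_arm([
  [-1, 0, 0, 1, 0, 0, 0],
  [-1, 0, 0, 1, 0, 0, 0],
  [-1, 0, 0, 1, 0, 0, 0],
  [-1, 0, 0, 0, 0, 0, 0],
])

```text
clock: 4.3
tcp_pos: [0.5317, 0.3297, 0.0544]
orientation: [0.056, 0.998, -0.0, -0.0]
force: [0.1, 0.0, 0.1]
width: 0.0001
grip_force: 0.0
```

Request:
jog_arm([
  [-1, 0, 0, 1, 0, 0, 0],
  [-1, 0, 0, 1, 0, 0, 0],
  [-1, 0, 0, 0, 0, 0, 0],
])

```text
clock: 4.6
tcp_pos: [0.5316, 0.3297, 0.0524]
orientation: [0.056, 0.998, -0.0, -0.0]
force: [0.1, -0.0, -0.3]
width: 0.0001
grip_force: 0.0
```

Run:
```python
from m import *
b=read_camera("scene");cv2.imwrite("pics/scene2.png",b);a=read_camera("top")
r=lambda i,f:cv2.convertScaleAbs(cv2.resize(i,None,fx=f,fy=f,interpolation=cv2.INTER_CUBIC),alpha=1.8)
cv2.imwrite("pics/crop5.png",np.hstack([r(b[225:285,350:410],8),r(a[170:230,130:165],8)]))
```

```text
(no output)
```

View pics/crop5.png

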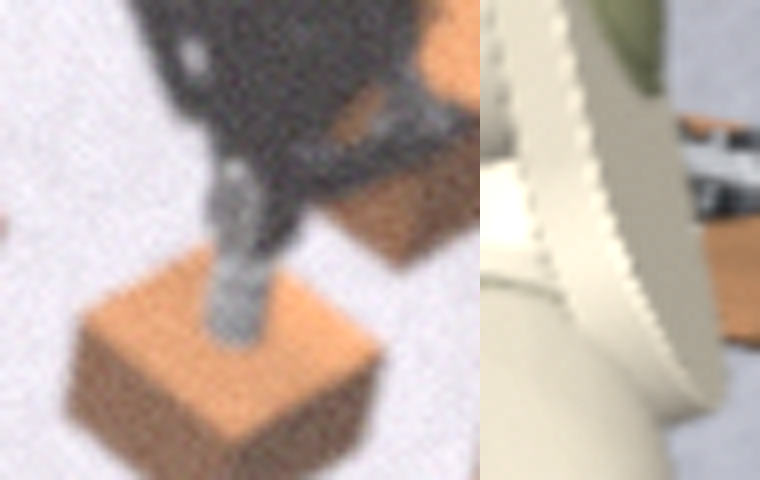

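The finger tip now hides the head's white top face, at scene about (380,256), so it is just above the head. I'll keep going to touch.

Request:
jog_arm([
  [-1, 0, 0, 1, 0, 0, 0],
  [-1, 0, 0, 1, 0, 0, 0],
  [-1, 0, 0, 0, 0, 0, 0],
])

```text
clock: 5.0
tcp_pos: [0.5318, 0.3298, 0.0509]
orientation: [0.056, 0.998, 0.0, 0.0]
force: [-1.1, 0.4, 2.8]
width: -0.0003
grip_force: 1.7
```

Contact at reported z 0.051 on the 80 mm head puts the fingertips 29 mm above the reported TCP, about 37 mm short of nominal. The start image shows the same offset. I'll use tip = TCP + 29 mm: back off, open, and go down to TCP z ≈ 0.024.

Request:
jog_arm([
  [-1, 0, 0, -10, 0, 0, 0],
  [0.2, 0, 0, -5, 0, 0, 0],
  [0.2, 0, 0, 0, 0, 0, 0],
  [0.2, 0, 0, 0, 0, 0, 0],
  [0.2, 0, 0, 0, 0, 0, 0],
  [0.2, 0, 0, 8, 0, 0, 0],
  [0.2, 0, 0, 8, 0, 0, 0],
  [0.2, 0, 0, 8, 0, 0, 0],
  [0.2, 0, 0, 0, 0, 0, 0],
])

```text
clock: 5.9
tcp_pos: [0.5309, 0.3294, 0.0398]
orientation: [0.056, 0.998, -0.001, -0.001]
force: [0.0, -0.5, -0.6]
width: 0.0513
grip_force: 0.0
```

Request:
jog_arm([
  [0.2, 0, 0, 6, 0, 0, 0],
  [0.2, 0, 0, 6, 0, 0, 0],
  [0.2, 0, 0, 3, 0, 0, 0],
  [0.2, 0, 0, 0, 0, 0, 0],
  [-1, 0, 0, 0, 0, 0, 0],
  [-1, 0, 0, 0, 0, 0, 0],
  [-1, 0, 0, 0, 0, 0, 0],
  [-1, 0, 0, 0, 0, 0, 0],
  [-1, 0, 0, 0, 0, 0, 0],
  [-1, 0, 0, 0, 0, 0, 0],
])

```text
clock: 6.9
tcp_pos: [0.532, 0.3298, 0.0271]
orientation: [0.056, 0.998, 0.0, 0.0]
force: [-1.0, -0.8, 5.1]
width: 0.018
grip_force: 58.8
```

```bash
python3 d.py .5315 .3293 .024
```

```text
t 6.9 tcp [0.532  0.3298 0.0271] yang 83.60290596207824 tilt [0.0008 0.0003] F [-1.0196 -0.8173  5.0721] w 0.017974305240776187 d tool mm [ 0.4141 -0.5938  3.0804]
```

Gripped: 59 N at 18 mm. Now lift.

Request:
jog_arm([
  [-1, 0, 0, -5, 0, 0, 0],
  [-1, 0, 0, -10, 0, 0, 0],
  [-1, 0, 0, -15, 0, 0, 0],
  [-1, 0, 0, -15, 0, 0, 0],
  [-1, 0, 0, -20, 0, 0, 0],
  [-1, 0, 0, -15, 0, 0, 0],
  [-1, 0, 0, -10, 0, 0, 0],
  [-1, 0, 0, 0, 0, 0, 0],
  [-1, 0, 0, 0, 0, 0, 0],
])

```text
clock: 7.8
tcp_pos: [0.5315, 0.3296, 0.1163]
orientation: [0.056, 0.998, -0.0, -0.0]
force: [0.5, 0.4, -2.0]
width: 0.0181
grip_force: 58.6
```

```bash
python3 d.py .511 .0045 .115
python3 - <<'E'
from m import *
b=read_camera("scene");a=read_camera("top");cv2.imwrite("pics/top3.png",a);cv2.imwrite("pics/scene3.png",b)
r=lambda i,f:cv2.convertScaleAbs(cv2.resize(i,None,fx=f,fy=f,interpolation=cv2.INTER_CUBIC),alpha=1.5)
cv2.imwrite("pics/crop6.png",np.hstack([r(b[210:290,350:420],6),r(a[150:230,120:180],6)]))
E
```

```text
t 7.8 tcp [0.5315 0.3296 0.1163] yang 83.59891236092292 tilt [-0.0004 -0.0002] F [ 0.4848  0.3588 -1.9524] w 0.01812549112450136 d tool mm [ -15.8781 -325.4057    1.4092]
```

View pics/crop6.png

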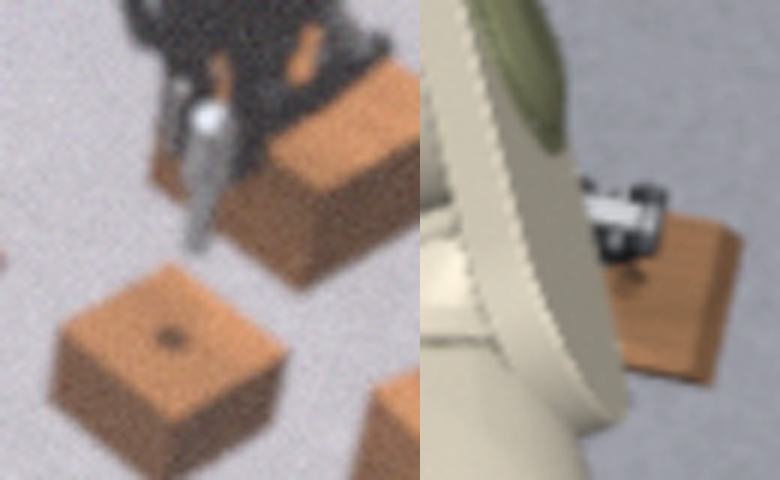

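The pin is held and clear of the block. Head top is at scene about (384.5,229.5) and the tip at about (383,251). I'll check its tilt and offset numerically.

Run:
```python
from h import *
np.set_printoptions(precision=4,suppress=True)
for z in(.169,.131,.097):print(z,proj("scene",[.5315,.329,z]),proj("top",[.5315,.329,z]))
g=cv2.cvtColor(cv2.imread("pics/scene3.png"),cv2.COLOR_BGR2GRAY)
f=lambda x:" ".join("%3d"%i for i in x)
for v in range(222,257): print(v,f(g[v,372:398]))
```

```text
0.169 [385.7607 229.5786] [140.9679 188.8636]
0.131 [383.5092 241.3951] [145.4659 191.5436]
0.097 [381.5672 251.5873] [149.2392 193.7918]
222 131 131 133 126 111  85  55  57  57  49  45  41  53  67  76  77  63  46  41  42  38  43  45  38  44  57
223 131 132 130 126 114  90  74  81  77  66  45  44  46  57  67  75  61  46  40  38  40  45  49  52  49  57
224 131 130 131 126 111  86  77  95  99  79  52  44  45  54  70  75  63  41  42  43  46  50  46  52  54  57
225 131 132 128 125 106  84  77  87  89  73  49  38  44  57  74  77  58  47  43  42  41  53  53  57  49  51
226 130 128 125 122 102  81  74  77  72  57  50  61  72  80  92  83  60  45  44  41  42  45  50  50  51  44
227 132 128 129 122 103  77  70  74  61  56  71  93 112 118 114  94  68  47  42  43  45  43  49  49  49  38
228 130 133 127 124 101  76  76  69  51  68  97 129 143 147 134 111  72  52  43  36  41  39  46  44  45  38
229 131 132 130 114  97  75  72  67  54  77 114 149 157 152 132 108  75  56  46  39  44  40  40  42  41  38
230 134 130 130 110  90  79  71  66  54  76 113 144 154 146 123  96  82  63  48  47  39  43  47  4
[... 2117 characters left out ...]
 109 115 112  96  87  71  71  68  69  71  69  68  64
251 132 131 131 131 128 130 130 125 115 103  93  95 103 122 129 128 117 102  82  75  73  60  68  66  67  68
252 133 130 133 131 131 129 130 129 120 117 111 110 119 128 128 132 128 117 106  90  81  73  68  67  68  66
253 134 132 131 132 128 128 125 125 125 123 125 124 125 127 133 129 133 130 123 112 100  84  74  72  64  67
254 129 128 130 127 124 116 112 120 122 124 132 133 131 133 131 133 132 131 130 122 116 102  87  73  71  71
255 127 126 123 121 116 109 107 110 116 125 125 128 132 132 134 134 132 137 135 132 130 120 107  91  80  76
256 122 117 111 110 108 107 105 109 110 118 122 127 129 133 134 132 136 137 136 134 135 128 120 111 100  82
```

The pin's position and height match expectation, with the tip at TCP z − 19 mm and the pin upright within measurement error. Next, above the fence hole.

Request:
jog_arm([
  [-1, -0.6, -13, 0, 0, 0, 0],
  [-1, -1.5, -29, 0, 0, 0, 0],
  [-1, -1.5, -29, 0, 0, 0, 0],
  [-1, -1.5, -29, 0, 0, 0, 0],
  [-1, -1.5, -29, 0, 0, 0, 0],
  [-1, -1.5, -29, 0, 0, 0, 0],
  [-1, -1.5, -29, 0, 0, 0, 0],
  [-1, -1.5, -29, 0, 0, 0, 0],
  [-1, -1.5, -29, 0, 0, 0, 0],
  [-1, -1.5, -29, 0, 0, 0, 0],
  [-1, -1.5, -29, 0, 0, 0, 0],
  [-1, -0.9, -15, 0, 0, 0, 0],
  [-1, 0, -7, 0, 0, 0, 0],
  [-1, 0, 0, 0, 0, 0, 0],
  [-1, 0, 0, 0, 0, 0, 0],
  [-1, 0, 0, 0, 0, 0, 0],
])

```text
clock: 9.5
tcp_pos: [0.5119, 0.0058, 0.1165]
orientation: [0.055, 0.998, 0.0, -0.0]
force: [0.8, 0.8, -2.4]
width: 0.0181
grip_force: 58.7
```

```bash
python3 d.py .5117 .0049 .092
python3 - <<'E'
from m import *
b=read_camera("scene");a=read_camera("top");cv2.imwrite("pics/top4.png",a);cv2.imwrite("pics/scene4.png",b)
r=lambda i,f:cv2.convertScaleAbs(cv2.resize(i,None,fx=f,fy=f,interpolation=cv2.INTER_CUBIC),alpha=1.2)
cv2.imwrite("pics/crop7.png",np.hstack([r(b[160:230,260:330],6),r(a[160:230,240:300],6)]))
print(proj("scene",[.5115,.0042,.097]),proj("scene",[.5115,.0042,.169]))
E
```

```text
t 9.5 tcp [0.5119 0.0058 0.1165] yang 83.67055591102886 tilt [-0.0001  0.0002] F [ 0.7896  0.8164 -2.3595] w 0.01811971687095044 d tool mm [ 0.0533 -0.9469 24.5325]
[291.80107712 195.0499363 ] [292.52870659 174.20523264]
```

View pics/crop7.png

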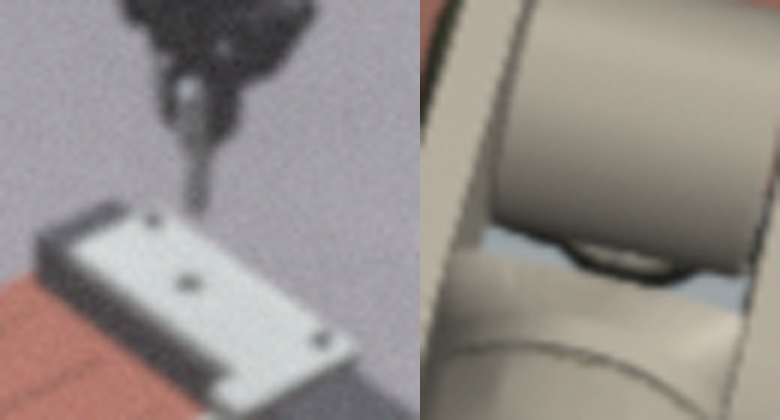

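The pin shows some lean: tip at about (293,195.3) against a predicted (291.8,195). I'll measure the shank's centreline row by row against the plain grey background.

Run:
```python
from h import *
np.set_printoptions(precision=3,suppress=True)
ims=[cv2.cvtColor(read_camera("scene"),cv2.COLOR_BGR2GRAY).astype(float) for _ in range(6)]
g=np.mean(ims,0);np.save("g4.npy",g)
for v in range(170,200): print(v," ".join("%3d"%i for i in g[v,282:304]))
for v in range(183,196):
    w=np.clip(118-g[v,287:300],0,None);print(v,(w*np.arange(287,300)).sum()/w.sum(),w.sum())
```

```text
170 131 132 127 112  96  89  75  54  46  45  46  47  48  47  51  52  52  49  47  47  47  45
171 131 131 126 111  90  76  60  48  49  52  52  50  47  48  48  47  47  47  47  48  46  49
172 131 131 127 108  85  69  56  56  66  73  68  57  49  46  45  48  46  48  48  50  59  69
173 132 132 124 108  85  66  59  76  99 104  92  72  55  50  48  48  48  49  60  70  84  98
174 132 131 126 109  84  66  64  95 124 126 105  82  62  52  46  47  48  62  80  98 110 121
175 132 132 128 110  86  67  68  99 124 126 107  86  66  52  48  46  51  70  97 117 127 131
176 133 131 128 113  90  69  63  86 106 110  97  83  68  54  48  49  55  76 106 124 131 131
177 133 133 130 118  99  71  61  74  88  91  85  81  67  53  49  49  52  79 106 125 132 131
178 132 132 130 121 100  74  63  75  87  84  80  79  67  53  48  49  56  79 107 126 131 131
179 132 132 129 123 105  80  68  75  89  85  82  79  69  54  48  48  57  81 109 126 132 131
180 134 131 131 128 115  97  81  85  90  86  82  78  66  54  50  53  62  86 112 127 132 131
181 134 133 135 132 126 115 102  96  93  86  82  77  65  54  49  59  72  97 119 130 131 
[... 1464 characters left out ...]
134 134 134
198 174 168 159 151 156 166 174 172 167 161 154 145 137 135 135 136 134 134 134 134 134 134
199 176 174 172 167 171 173 174 175 174 172 165 158 147 142 138 136 137 135 136 134 134 134
183 293.66705471478457 286.33333333333337
184 293.1117647058824 198.33333333333331
185 292.8264563106796 137.33333333333331
186 292.8343848580442 105.66666666666667
187 292.74558303886926 94.33333333333334
188 292.54748603351953 89.50000000000001
189 292.5304518664047 84.83333333333334
190 292.46 83.33333333333333
191 292.4423868312757 81.0
192 292.3996023856859 83.83333333333333
193 292.39622641509436 79.49999999999999
194 292.3765586034913 66.83333333333333
195 292.3313253012048 27.666666666666657
```

The shank is vertical within about 0.015 rad. Correct by about -1.2 mm in y and descend to just above the plate.

Request:
jog_arm([
  [-1, -0.4, -1.2, 8, 0, 0, 0],
  [-1, 0, 0, 12, 0, 0, 0],
  [-1, 0, 0, 12, 0, 0, 0],
  [-1, 0, 0, 6, 0, 0, 0],
  [-1, 0, 0, 0, 0, 0, 0],
  [-1, 0, 0, 0, 0, 0, 0],
])

```text
clock: 10.5
tcp_pos: [0.5122, 0.0036, 0.0786]
orientation: [0.056, 0.998, -0.0, 0.0]
force: [0.6, -0.5, -1.2]
width: 0.0181
grip_force: 58.7
```

```bash
python3 d.py .5122 .0046 .0731;python3 - <<'E'
from h import *
g=np.mean([cv2.cvtColor(read_camera("scene"),cv2.COLOR_BGR2GRAY).astype(float) for _ in range(4)],0)
for v in range(190,214): print(v," ".join("%3d"%i for i in g[v,281:305]))
E
```

```text
t 10.5 tcp [0.5122 0.0036 0.0786] yang 83.59861290924633 tilt [ 0. -0.] F [ 0.6385 -0.5118 -1.1856] w 0.018088011716555323 d tool mm [0.1541 0.9455 5.5221]
190 135 134 133 127 112  87  72  81  90  89  84  81  69  56  47  50  61  88 114 130 132 135 133 133
191 136 135 134 131 120 105  94  92  92  87  82  81  66  56  48  51  62  87 116 131 133 135 133 133
192 136 133 132 132 129 122 114 104  93  84  82  77  67  53  50  56  75  97 118 131 133 134 134 133
193 128 131 134 136 137 134 131 113  95  83  78  78  64  60  62  74  95 113 126 132 134 134 135 133
194 119 129 135 136 140 140 138 121 103  85  83  78  73  71  84 105 115 128 132 134 134 133 133 131
195 119 135 139 132 129 136 144 137 115  98  87  82  80  89 106 123 128 132 135 136 136 135 132 132
196 142 151 145 123 113 122 144 151 135 107  90  83  89 103 121 129 134 133 134 135 133 134 132 132
197 162 165 159 138 121 130 155 163 146 119  95  86  96 115 129 132 134 135 134 134 135 135 133 132
198 174 175 170 159 152 154 167 169 151 120  96  90  98 120 130 138 136 133 134 133 135 134 133 134
199 175 175 173 170 169 170 173 168 150 119 
[... 755 characters left out ...]

207 165 171 176 175 175 174 174 161 142 114 108 119 138 160 169 174 173 172 174 176 177 175 170 162
208 147 162 170 175 176 175 173 168 156 140 136 138 153 164 172 172 171 174 173 174 176 174 176 173
209 124 142 156 167 173 175 173 174 168 165 163 166 168 171 173 174 173 171 172 173 173 173 177 177
210  99 118 137 152 164 172 173 174 173 173 172 173 173 173 175 174 173 173 172 173 172 173 173 176
211  81  93 111 128 145 160 168 171 174 172 173 173 170 173 173 174 172 175 172 172 174 174 172 174
212  69  77  91 103 122 139 155 164 171 171 172 172 173 173 174 170 175 175 173 173 171 172 172 173
213  60  67  74  85 101 114 131 147 161 168 170 172 173 171 172 172 174 172 175 174 171 173 173 172
```

The shank lines up with the hole column (about 291). Descend gently in small steps.

Request:
jog_arm([
  [-1, 0, 0.5, 2, 0, 0, 0],
  [-1, 0, 0, 2, 0, 0, 0],
  [-1, 0, 0, 1, 0, 0, 0],
  [-1, 0, 0, 1, 0, 0, 0],
  [-1, 0, 0, 1, 0, 0, 0],
  [-1, 0, 0, 0, 0, 0, 0],
])

```text
clock: 11.3
tcp_pos: [0.5121, 0.0042, 0.0715]
orientation: [0.056, 0.998, 0.0, -0.0]
force: [0.6, -0.0, -2.4]
width: 0.0181
grip_force: 58.7
```

Request:
jog_arm([
  [-1, 0, 0, 1, 0, 0, 0],
  [-1, 0, 0, 1, 0, 0, 0],
  [-1, 0, 0, 1, 0, 0, 0],
  [-1, 0, 0, 0, 0, 0, 0],
])

```text
clock: 11.7
tcp_pos: [0.5121, 0.0042, 0.0685]
orientation: [0.056, 0.998, 0.0, -0.0]
force: [-0.2, -0.3, -1.2]
width: 0.0179
grip_force: 58.7
```

Request:
jog_arm([
  [-1, 0, 0, 1, 0, 0, 0],
  [-1, 0, 0, 1, 0, 0, 0],
  [-1, 0, 0, 1, 0, 0, 0],
  [-1, 0, 0, 1, 0, 0, 0],
  [-1, 0, 0, 0, 0, 0, 0],
])

```text
clock: 12.2
tcp_pos: [0.5121, 0.0042, 0.0645]
orientation: [0.056, 0.998, 0.0, -0.0]
force: [0.2, 0.9, -1.5]
width: 0.0182
grip_force: 58.7
```

Request:
jog_arm([
  [-1, 0, 0, 1, 0, 0, 0],
  [-1, 0, 0, 0.7, 0, 0, 0],
  [-1, 0, 0, 0.5, 0, 0, 0],
  [-1, 0, 0, 0, 0, 0, 0],
])

```text
clock: 12.6
tcp_pos: [0.5122, 0.0042, 0.0623]
orientation: [0.056, 0.998, 0.0, -0.0]
force: [0.4, -0.2, -1.4]
width: 0.0182
grip_force: 58.7
```

Request:
jog_arm([
  [-1, 0, 0, 0.5, 0, 0, 0],
  [-1, 0, 0, 0.5, 0, 0, 0],
  [-1, 0, 0, 0, 0, 0, 0],
])

```text
clock: 12.9
tcp_pos: [0.5125, 0.0041, 0.0619]
orientation: [0.056, 0.998, -0.0, 0.0]
force: [-0.5, 0.3, 5.0]
width: 0.0183
grip_force: 59.3
```

Contact with the rail: about 6 N more than baseline. Now slide along jig +y (tool +y), first watching that the press stays light.

Request:
jog_arm([
  [-1, 0, 1, 0.1, 0, 0, 0],
  [-1, 0, 1.5, 0, 0, 0, 0],
  [-1, 0, 2, 0, 0, 0, 0],
  [-1, 0, 2, 0, 0, 0, 0],
  [-1, 0, 2, 0, 0, 0, 0],
  [-1, 0, 0, 0, 0, 0, 0],
])

```text
clock: 13.5
tcp_pos: [0.5135, 0.0116, 0.0619]
orientation: [0.056, 0.998, -0.001, 0.0]
force: [-2.4, -5.3, 5.7]
width: 0.0185
grip_force: 59.5
```

Request:
jog_arm([
  [-1, 0, 1.5, 0, 0, 0, 0],
  [-1, 0, 1.5, 0, 0, 0, 0],
  [-1, 0, 1.5, 0, 0, 0, 0],
  [-1, 0, 0, 0, 0, 0, 0],
])

```text
clock: 13.9
tcp_pos: [0.514, 0.016, 0.0619]
orientation: [0.056, 0.998, -0.001, 0.0]
force: [-2.3, -5.3, 5.7]
width: 0.0178
grip_force: 59.6
```

Request:
jog_arm([
  [-1, 0, 1.5, 0, 0, 0, 0],
  [-1, 0, 1.5, 0, 0, 0, 0],
  [-1, 0, 1.5, 0, 0, 0, 0],
  [-1, 0, 0, 0, 0, 0, 0],
])

```text
clock: 14.3
tcp_pos: [0.5145, 0.0204, 0.062]
orientation: [0.056, 0.998, -0.001, 0.0]
force: [-2.4, -7.4, 5.5]
width: 0.0181
grip_force: 59.6
```

Request:
jog_arm([
  [-1, 0, 1.5, 0, 0, 0, 0],
  [-1, 0, 1.5, 0, 0, 0, 0],
  [-1, 0, 1.5, 0, 0, 0, 0],
  [-1, 0, 0, 0, 0, 0, 0],
])

```text
clock: 14.7
tcp_pos: [0.515, 0.0249, 0.0619]
orientation: [0.056, 0.998, -0.001, 0.0]
force: [-1.9, -5.8, 5.7]
width: 0.0183
grip_force: 59.6
```

Request:
jog_arm([
  [-1, 0, 1.5, 0, 0, 0, 0],
  [-1, 0, 1.5, 0, 0, 0, 0],
  [-1, 0, 1.5, 0, 0, 0, 0],
  [-1, 0, 0, 0, 0, 0, 0],
])

```text
clock: 15.1
tcp_pos: [0.5155, 0.0294, 0.0619]
orientation: [0.056, 0.998, -0.001, 0.0]
force: [-1.2, -5.4, 5.8]
width: 0.018
grip_force: 59.6
```

Request:
jog_arm([
  [-1, 0, 1.5, 0, 0, 0, 0],
  [-1, 0, 1.5, 0, 0, 0, 0],
  [-1, 0, 1.5, 0, 0, 0, 0],
  [-1, 0, 0, 0, 0, 0, 0],
])

```text
clock: 15.5
tcp_pos: [0.516, 0.0338, 0.0619]
orientation: [0.056, 0.998, -0.001, 0.0]
force: [-1.4, -6.3, 6.5]
width: 0.0183
grip_force: 59.6
```

Request:
jog_arm([
  [-1, 0, 1.5, 0, 0, 0, 0],
  [-1, 0, 1.5, 0, 0, 0, 0],
  [-1, 0, 1.5, 0, 0, 0, 0],
  [-1, 0, 0, 0, 0, 0, 0],
])

```text
clock: 15.9
tcp_pos: [0.5165, 0.0383, 0.0619]
orientation: [0.056, 0.998, -0.001, 0.0]
force: [-2.4, -5.4, 5.1]
width: 0.0183
grip_force: 59.6
```

Request:
jog_arm([
  [-1, 0, 1.5, 0, 0, 0, 0],
  [-1, 0, 1.5, 0, 0, 0, 0],
  [-1, 0, 1.5, 0, 0, 0, 0],
  [-1, 0, 0, 0, 0, 0, 0],
])

```text
clock: 16.3
tcp_pos: [0.517, 0.0428, 0.0619]
orientation: [0.056, 0.998, -0.001, 0.0]
force: [-1.7, -6.5, 6.6]
width: 0.0181
grip_force: 59.6
```

Request:
jog_arm([
  [-1, 0, 1.5, 0, 0, 0, 0],
  [-1, 0, 1.5, 0, 0, 0, 0],
  [-1, 0, 1.5, 0, 0, 0, 0],
  [-1, 0, 0, 0, 0, 0, 0],
])

```text
clock: 16.7
tcp_pos: [0.5175, 0.0473, 0.0619]
orientation: [0.056, 0.998, -0.001, 0.0]
force: [-2.1, -5.7, 5.9]
width: 0.0181
grip_force: 59.6
```

Request:
jog_arm([
  [-1, 0, 1.5, 0, 0, 0, 0],
  [-1, 0, 1.5, 0, 0, 0, 0],
  [-1, 0, 1.5, 0, 0, 0, 0],
  [-1, 0, 0, 0, 0, 0, 0],
])

```text
clock: 17.1
tcp_pos: [0.5176, 0.0525, 0.0613]
orientation: [0.056, 0.998, -0.0, -0.0]
force: [-1.8, -2.2, 1.2]
width: 0.018
grip_force: 59.0
```

The force fell (Fz 5.9 → 1.2) and the tip sank 0.6 mm at y = 0.0525. Test deeper, gently.

Request:
jog_arm([
  [-1, 0, 0, 0.6, 0, 0, 0],
  [-1, 0, 0, 0.6, 0, 0, 0],
  [-1, 0, 0, 0, 0, 0, 0],
])

```text
clock: 17.4
tcp_pos: [0.5176, 0.0529, 0.0601]
orientation: [0.056, 0.998, -0.0, -0.0]
force: [-1.3, -1.6, 2.2]
width: 0.018
grip_force: 59.1
```

Request:
jog_arm([
  [-1, 0, 0.7, 0, 0, 0, 0],
  [-1, 0, 0, 0.7, 0, 0, 0],
  [-1, 0, 0, 0.7, 0, 0, 0],
  [-1, 0, 0, 0, 0, 0, 0],
])

```text
clock: 17.8
tcp_pos: [0.5177, 0.0538, 0.0586]
orientation: [0.056, 0.998, 0.0, -0.0]
force: [-1.5, -1.0, 0.9]
width: 0.0179
grip_force: 59.0
```

Request:
jog_arm([
  [-1, 0.2, 0.3, 0.8, 0, 0, 0],
  [-1, 0, 0, 0.8, 0, 0, 0],
  [-1, 0, 0, 0.8, 0, 0, 0],
  [-1, 0, 0, 0, 0, 0, 0],
])

```text
clock: 18.2
tcp_pos: [0.5175, 0.054, 0.0561]
orientation: [0.056, 0.998, 0.0, -0.0]
force: [-1.5, -0.9, 0.6]
width: 0.0183
grip_force: 58.9
```

The cone is past the rim with low forces. Continue down.

Request:
jog_arm([
  [-1, 0.2, 0, 1.5, 0, 0, 0],
  [-1, 0, 0, 1.5, 0, 0, 0],
  [-1, 0, 0, 1.5, 0, 0, 0],
  [-1, 0, 0, 1.5, 0, 0, 0],
  [-1, 0, 0, 0, 0, 0, 0],
])

```text
clock: 18.7
tcp_pos: [0.5173, 0.054, 0.05]
orientation: [0.056, 0.998, 0.0, -0.0]
force: [0.3, 1.4, -0.3]
width: 0.018
grip_force: 58.8
```

Request:
jog_arm([
  [-1, 0, 0, 1.5, 0, 0, 0],
  [-1, 0, 0, 1.5, 0, 0, 0],
  [-1, 0, 0, 1.5, 0, 0, 0],
  [-1, 0, 0, 1.5, 0, 0, 0],
  [-1, 0, 0, 1.5, 0, 0, 0],
  [-1, 0, 0, 1.5, 0, 0, 0],
  [-1, 0, 0, 0, 0, 0, 0],
])

```text
clock: 19.4
tcp_pos: [0.5173, 0.0539, 0.041]
orientation: [0.056, 0.998, 0.0, -0.0]
force: [0.6, 1.5, -0.0]
width: 0.0182
grip_force: 58.8
```

Request:
jog_arm([
  [-1, 0, 0, 1.5, 0, 0, 0],
  [-1, 0, 0, 1.5, 0, 0, 0],
  [-1, 0, 0, 1, 0, 0, 0],
  [-1, 0, 0, 0.7, 0, 0, 0],
  [-1, 0, 0, 0, 0, 0, 0],
])

```text
clock: 19.9
tcp_pos: [0.5173, 0.0539, 0.0364]
orientation: [0.056, 0.998, 0.0, -0.0]
force: [-0.0, -0.0, 1.6]
width: 0.018
grip_force: 59.0
```

Request:
jog_arm([
  [-1, 0, 0, 0.7, 0, 0, 0],
  [-1, 0, 0, 0.5, 0, 0, 0],
  [-1, 0, 0, 0.5, 0, 0, 0],
  [-1, 0, 0, 0, 0, 0, 0],
])

```text
clock: 20.3
tcp_pos: [0.5174, 0.0539, 0.0351]
orientation: [0.056, 0.998, -0.0, 0.0]
force: [-1.5, 1.7, 4.9]
width: 0.018
grip_force: 59.4
```

The head is seated: predicted z 0.0349, measured 0.0351, with light contact. Release and retreat upward.

Request:
jog_arm([
  [0.1, 0, 0, 0, 0, 0, 0],
  [0.1, 0, 0, 0, 0, 0, 0],
  [0.1, 0, 0, 0, 0, 0, 0],
  [0.1, 0, 0, 0, 0, 0, 0],
  [0.1, 0, 0, -5, 0, 0, 0],
  [0.1, 0, 0, -15, 0, 0, 0],
  [0.1, 0, 0, -30, 0, 0, 0],
  [0.1, 0, 0, -40, 0, 0, 0],
  [0.1, 0, 0, -40, 0, 0, 0],
  [0.1, -40, 0, -20, 0, 0, 0],
  [0.1, 45, 0, 0, 0, 0, 0],
  [0.1, 45, 0, 0, 0, 0, 0],
  [0.1, 45, 0, 0, 0, 0, 0],
  [0.1, 45, 0, 0, 0, 0, 0],
  [0.1, 0, 0, 0, 0, 0, 0],
])

```text
clock: 21.8
tcp_pos: [0.3741, 0.0704, 0.1849]
orientation: [0.055, 0.998, 0.0, -0.001]
force: [1.4, 0.4, 0.2]
width: 0.0471
grip_force: 0.0
```

Run:
```python
from h import *
b=read_camera("scene");a=read_camera("top");cv2.imwrite("pics/top5.png",a);cv2.imwrite("pics/scene5.png",b)
r=lambda i,f:cv2.convertScaleAbs(cv2.resize(i,None,fx=f,fy=f,interpolation=cv2.INTER_CUBIC),alpha=1.2)
cv2.imwrite("pics/crop8.png",np.hstack([r(b[160:250,260:350],4.4),r(a[160:250,210:300],4.4)]))
print(proj("scene",[.5170,.0533,.088]),proj("top",[.5170,.0533,.088]))
```

```text
[303.11203499 205.53015652] [258.01360679 201.42706541]
```

View pics/crop8.png

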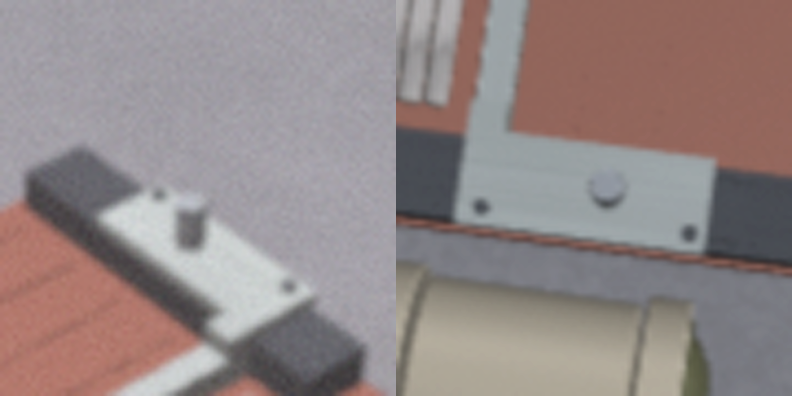

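The pin stands upright in the fence with its head down on the plate. The head top is at scene (303,205.5), against a predicted (303.1,205.5) for z = 88 mm (flush), and at top (258,202). The gripper is clear, so I'll hand in.

```bash
python3 -c "
from station import *
print(abs(get_state()['qvel']).max());print(hand_in())"
```

```text
0.0450479975788025
the job is handed in; nothing more can be done
None
```

The job is handed in: the pin is through the fence hole and in the index hole, released, with its head flush on the plate in the last pictures. The first grasp closed on nothing because the fingertips sit about 37 mm higher than stated, and the hand-in call gave no verdict.

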